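# Lay out gearbox parts on their outline boards

## Task

Lay out the four gearbox parts for reassembly: set the large bearing, the small bearing, the two-bolt flange and the valve block each on the white board that bears its own outline, right side up as they now lie, covering the outline, with the flange and the block turned to lie along theirs. Do not knock over or push away the upturned red funnel.

Things in the scene. Friction and masses are not known exactly. Their poses are not given: they have to be found in the camera images.
- bearing_large: the large ball bearing, a steel ring lying flat: outside diameter 60 mm, bore 27 mm, 20 mm high, about 0.25 kg, grasped across its outside; origin: centre of its underside, z up along its axis; starts flat on the table
- bearing_small: the small ball bearing, a steel ring lying flat: outside diameter 40 mm, bore 16 mm, 18 mm high, about 0.1 kg, grasped across its outside; origin: centre of its underside, z up along its axis; starts flat on the table
- flange: dark steel two-bolt flange: a lozenge-shaped foot 10 mm thick, 98 mm long (x) and 50 mm wide (y) in the middle with a rounded ear at each end, and on it a round hub of diameter 36 mm that rises to 42 mm above the underside, to be grasped across the hub above the foot, in any direction; about 0.35 kg; origin: centre of its underside, x along the two ears, z up (the same after half a turn); starts hub up on the table
- valve_block: plain aluminium valve block 90 mm long (x), 36 mm wide (y), 30 mm high, with small dark ports, about 0.25 kg, grasped across its 36 mm width; origin: centre of its underside, x along its length, z up (the same after half a turn); starts flat on the table
- board_large: fixed white laying-out board 90 x 90 mm, 8 mm thick, flat on the table, with a ring of 60 mm outside and 27 mm inside diameter (the large bearing's outline) inlaid in black, flush with its top, in its middle; origin: centre of its underside (its top, on which the part is to stand, is 8 mm above), z up
- board_small: fixed white laying-out board 90 x 90 mm, 8 mm thick, flat on the table, with a ring of 40 mm outside and 16 mm inside diameter (the small bearing's outline) inlaid in black, flush with its top, in its middle; origin: centre of its underside (its top, on which the part is to stand, is 8 mm above), z up
- board_flange: fixed white laying-out board 120 (x) x 76 (y) mm, 8 mm thick, flat on the table, with a lozenge with rounded ears, 98 x 50 mm (the flange's outline) inlaid in black, flush with its top, in its middle; origin: centre of its underside (its top, on which the part is to stand, is 8 mm above), z up, x along the outline's length
- board_block: fixed white laying-out board 120 (x) x 76 (y) mm, 8 mm thick, flat on the table, with a rectangle 90 x 36 mm (the valve block's outline) inlaid in black, flush with its top, in its middle; origin: centre of its underside (its top, on which the part is to stand, is 8 mm above), z up, x along the outline's length
- funnel: a red plastic funnel standing loose and upside down among the parts, wide mouth (80 mm diameter) down, 72 mm high, 0.15 kg: to be left standing where it is; origin: centre of its mouth, on the table. The other clutter between the parts (marker, two upright bolts, snap ring) is fixed and at most 40 mm high
Things that resemble listed ones, but are neither listed nor needed, are in the scene too. Leave any yellow look-alike of the bearing_small alone.

How it is judged:
By the outcome, as a careful person would: the job done as asked, in the order asked, and still so for the second after the job is handed in, with the robot touching nothing.
It also fails if it takes over 109 s, if anything falls off the work surface, if the arm or the gripper's body presses on something with over 40 N, if the wrist force passes 120 N, or if a joint passes its speed limit or range.

## Robot

A 6-joint arm with a two-finger parallel gripper is mounted at the origin on the work surface. World frame = base frame: x ahead of the robot, y to its left, z up, the work surface at z = 0. Lengths are in m, angles in rad, forces in N, time in s.
With the tool pointing down it reaches from about 0.35 to 0.8 m from the base axis. Payload 7.3 kg.
Tool frame: the origin (TCP) lies between the finger pads; the fingertips stand 25 mm ahead of it and the grasp point (between the pads) lies 6 mm ahead of it (r.tip_extent is the distance from the TCP to the fingertips, in m); z points along the fingers, y is the line along which they close (so a half turn about z gives the same grasp; the last joint's range is limited). The gripper opens to 85 mm and grips with 20 to 120 N. Pads are 22 mm wide; open, the fingers measure 114 mm over their backs; the gripper's body (76 mm by 85 mm) begins 54 mm behind the grasp point. The pads swing forward as they close: fully open they stand 13 mm farther back than shut.
Start: joints at [-1.438, 0.342, 1.524, -0, 1.275, -0.146], TCP at [0.145, -0.505, 0.256] pointing down, gripper open.
Joint ranges: [-2.53, 2.53], [-0.77, 2.02], [0.04, 2.7], [-1, 4.14], [0.28, 2.66], [-3.11, 3.11]. Speed limits (rad/s): [2.57, 2.57, 3.14, 3.14, 3.14, 3.14].

## Interface

Orientations are given as a unit quaternion [x, y, z, w].
In Python, from workcell import r, command_gripper, optics gives the robot as it stands. The module is installed in compiled form; this text tells all that it offers. Calls block until the motion is done:
- r.reach(position, orientation): joint-space move of the TCP to a pose.
- r.move_straight(position, orientation=None, speed=0.15, max_force=None): straight line of the TCP; orientation=None keeps the orientation; speed is the mean speed in m/s. With max_force (N) it stops when the force on the tool has changed by that much, and returns True; else False.
- r.movej(angles): joint-space move.
- command_gripper(opening, force=None): finger opening in m; force is the grip in N (None keeps the last); returns when the fingers have stopped.
- r.hold(seconds).
- r.solve_ik(position, orientation): joint angles nearest the present ones, or None.
- r.read_state(): the state.
- optics.get_image(name): name is "side" or "top" or "wrist"; returns (picture, depth): 480x640x3 uint8, red, green, blue; 480x640 float32, m along the optical axis (not along the pixel's ray), 0 where there is no reading.
- optics.camera_model(name): a dict with "K" (3x3 intrinsics, pixels), "k1" (the pictures are not rectified: a ray, as slopes to the right and down, at radius r is drawn at 1 + k1 r^2 times it, then the intrinsics apply), "R" (3x3) and "t" (3): a world point X has camera coordinates R X + t; the wrist camera has in their place "tool_from_camera" (4x4, takes a point from camera to tool coordinates, whose origin is the TCP and whose axes are the flange's). Camera axes: x right, y down, z forward; pixel columns grow to the right and rows downward; lengths in m; the calibration is good to about 2 mm. A picture is of the moment at which its call begins: read the wrist's pose just before it. camera_model takes no time and is no camera call.
A pose or a line that the arm cannot do raises r.PlanningError and nothing moves.
- r.finish_job(): hands the job in; it is judged then, once.
The state is a dict: "time_s": time; "joint_positions": joint angles; "dq": joint speeds; "tau": joint torques, N m; "eef_pos": TCP position; "eef_rot": TCP orientation; "contact_force": force on the tool from outside, world axes, zero at the start; "torque": the same for the moment, N m; "grip_width": finger opening in m; "grip_force": force on a finger pad.
Only numpy, scipy, OpenCV 4.12 (cv2) and the standard library are available. Lean on these libraries where they do the work, as an engineer would, in place of code of your own. Each camera call takes 0.05 s, during which the arm holds its last target. There are 200 camera calls.

## Working session

There is one attempt and no reset: what is moved stays moved. The work goes in short steps, each a Python script; the robot and the scene stay as the last script left them, time stands still between calls to the robot, and variables do not carry over. Pictures are saved under pics/ and viewed, at most 14 in all, crops included, and the job is handed in when it is done.

```bash
mkdir -p pics; python3 - <<'E'
from workcell import r, optics
import cv2, numpy as np
for n in ["top","side"]:
    im,d=optics.get_image(n); cv2.imwrite(f"pics/{n}0.png",im[:,:,::-1]); np.save(f"{n}0.npy",d)
    print(n,optics.camera_model(n))
print(optics.camera_model("wrist")); print(r.read_state()["eef_rot"], r.read_state()["time_s"])
E
```

```text
top {'K': array([[606.36188357,   0.        , 318.92423353],
       [  0.        , 606.36188357, 238.27270271],
       [  0.        ,   0.        ,   1.        ]]), 'k1': -0.11281632676785858, 'R': array([[-0.01151274, -0.99990616, -0.00742422],
       [-0.98376839,  0.01265596, -0.17899605],
       [ 0.17907321,  0.00524298, -0.98382178]]), 't': array([0.02859879, 0.52416805, 1.47495594])}
side {'K': array([[486.89577045,   0.        , 313.29863789],
       [  0.        , 486.89577045, 241.19343435],
       [  0.        ,   0.        ,   1.        ]]), 'k1': -0.08461603563011677, 'R': array([[ 0.95837234, -0.28518764, -0.01380102],
       [-0.19416894, -0.61554131, -0.76381105],
       [ 0.20933437,  0.73469512, -0.64529234]]), 't': array([-0.5093335 ,  0.12109165,  1.04985887])}
{'K': array([[424.65429237,   0.        , 320.89606906],
       [  0.        , 424.65429237, 246.93773086],
       [  0.        ,   0.        ,   1.        ]]), 'k1': -0.08612251490439041, 'tool_from_camera': array([[ 1.36380674e-03, -9.54889593e-01, -2.96957918e-01,
         7.65296546e-02],
       [ 9.99999030e-01,  1.38660072e-03,  1.33873568e-04,
         7.38596576e-04],
       [ 2.83927586e-04, -2.96957812e-01,  9.54890558e-01,
        -1.17796157e-01],
       [ 0.00000000e+00,  0.00000000e+00,  0.00000000e+00,
         1.00000000e+00]])}
[ 9.90301762e-01  1.38931579e-01  1.21390858e-05 -6.60553692e-04] 0.1
```

View pics/top0.png

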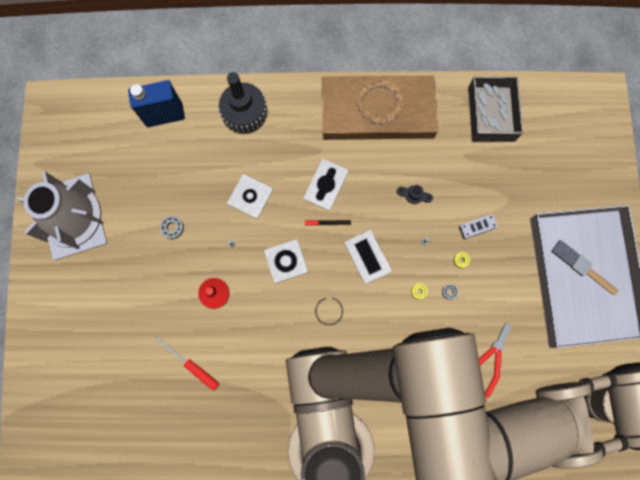

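The top view shows the large bearing at (172,228), the small one at (450,292), the flange at (414,194) and the block at (478,226). The boards are small (250,196), large (286,261), flange (326,184) and block (368,257), with the funnel at (213,293) and yellow decoys at (420,291) and (462,260). I'll zoom in.

```bash
cat > h.py <<'E'
from workcell import r, command_gripper, optics
import cv2, numpy as np
from scipy.spatial.transform import Rotation as Ro
def ray(n,uv,pose=None):
    m=optics.camera_model(n); K=m["K"]
    p=cv2.undistortPoints(np.array(uv,float).reshape(-1,1,2),K,np.array([m["k1"],0,0,0,0]))[:,0]
    d=np.c_[p,np.ones(len(p))]
    if n=="wrist":
        T=m["tool_from_camera"]; Rt=Ro.from_quat(pose[1]).as_matrix()
        return Rt@T[:3,3]+pose[0], d@(Rt@T[:3,:3]).T
    return -m["R"].T@m["t"], d@m["R"]
def pix2w(n,uv,z,pose=None):
    c,d=ray(n,uv,pose); s=(z-c[2])/d[:,2]
    return c+d*s[:,None]
def quat(yaw):  # tool down; tool y (closing line) at angle yaw+90deg, x at yaw
    c,s=np.cos(yaw),np.sin(yaw)
    return Ro.from_matrix(np.array([[c,s,0],[s,-c,0],[0,0,-1]])).as_quat()
def snap(name):
    s=r.read_state(); im,d=optics.get_image("wrist"); cv2.imwrite(f"pics/{name}.png",im[:,:,::-1])
    np.savez(f"{name}.npz",p=s["eef_pos"],q=s["eef_rot"],d=d); return s["time_s"]
def load(name):
    z=np.load(f"{name}.npz"); return (z["p"],z["q"]),z["d"]
E
python3 - <<'E'
from h import *
im=cv2.imread("pics/top0.png")
cv2.imwrite("pics/c1.png",cv2.resize(im[160:320,150:350],None,fx=4,fy=3.75,interpolation=cv2.INTER_CUBIC)[:, :])
cv2.imwrite("pics/c2.png",cv2.resize(im[160:310,310:510],None,fx=4,fy=4,interpolation=cv2.INTER_CUBIC))
names=dict(bl=((172,228),.02),bs=((450,292),.018),fl=((414,194),.025),blk=((478,226),.03),Bs=((250,196),.008),Bl=((286,261),.008),Bf=((326,184),.008),Bb=((368,257),.008),fun=((213,293),.06))
for k,(u,z) in names.items(): 
    p=pix2w("top",[u],z)[0]; print(k,p.round(3),np.hypot(*p[:2]).round(3))
E
```

```text
bl [0.561 0.402 0.02 ] 0.691
bs [ 0.387 -0.308  0.018] 0.495
fl [ 0.642 -0.225  0.025] 0.68
blk [ 0.554 -0.386  0.03 ] 0.676
Bs [0.646 0.202 0.008] 0.677
Bl [0.474 0.107 0.008] 0.486
Bf [0.676 0.002 0.008] 0.676
Bb [ 0.481 -0.103  0.008] 0.492
fun [0.389 0.285 0.06 ] 0.482
```

View pics/c1.png

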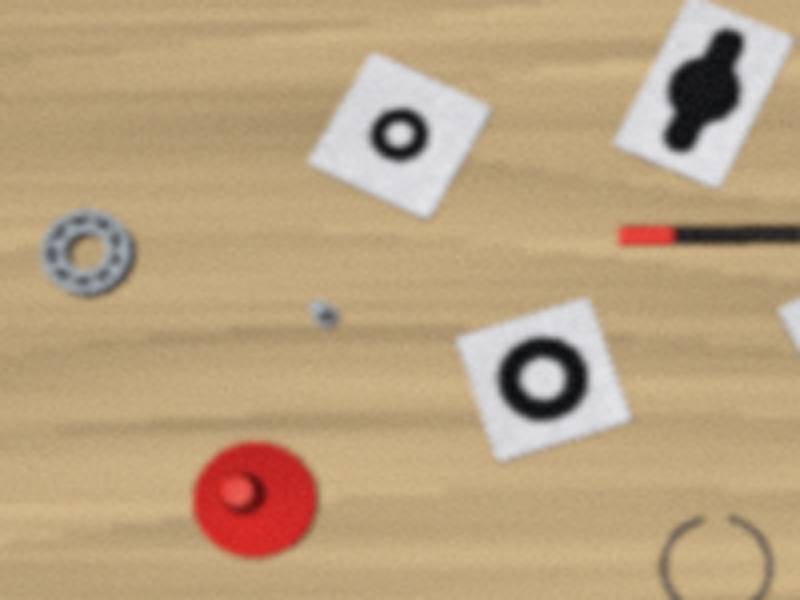

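View pics/c2.png

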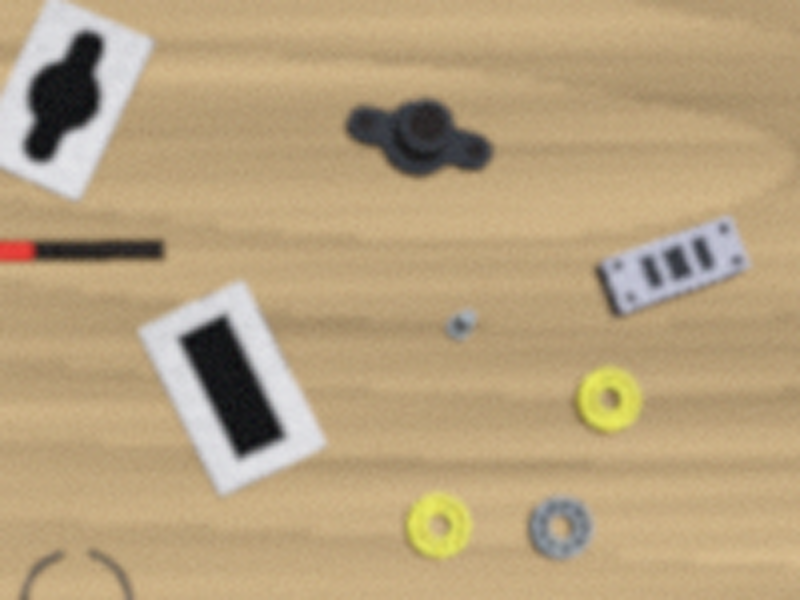

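Both crops are clear: each board shows its own outline, and the small steel bearing at c2 (560,527) is distinct from the two yellow rings. Next come three wrist views on the way to the large bearing.

```bash
python3 - <<'E'
from h import *
for n,p in [("wR",(.55,-.30,.27)),("wB",(.62,.04,.33)),("wL",(.55,.36,.25))]:
    try: r.reach(p,quat(0)); r.hold(.2); print(n,snap(n),r.read_state()["joint_positions"])
    except r.PlanningError as e: print(n,e)
E
python3 -c "
import cv2,numpy as np
a=[cv2.imread(f'pics/{n}.png') for n in ('wR','wB','wL')]
cv2.imwrite('pics/m.png',np.vstack([np.hstack([cv2.resize(x,(400,300)) for x in a[:2]]),np.hstack([cv2.resize(a[2],(400,300)),np.zeros((300,400,3),np.uint8)])]))"
```

```text
wR 1.9667 [-6.22987013e-01  5.24059233e-01  1.19640065e+00 -3.33107889e-05
  1.42104025e+00  9.49074432e-01]
wB 3.5417 [-6.05710090e-02  4.88890635e-01  1.09522100e+00 -9.25285376e-05
  1.55790902e+00  1.51179461e+00]
wL 5.0667 [ 4.61271244e-01  5.96610196e-01  1.12446603e+00 -7.33462577e-05
  1.41995712e+00  2.03375526e+00]
```

View pics/m.png

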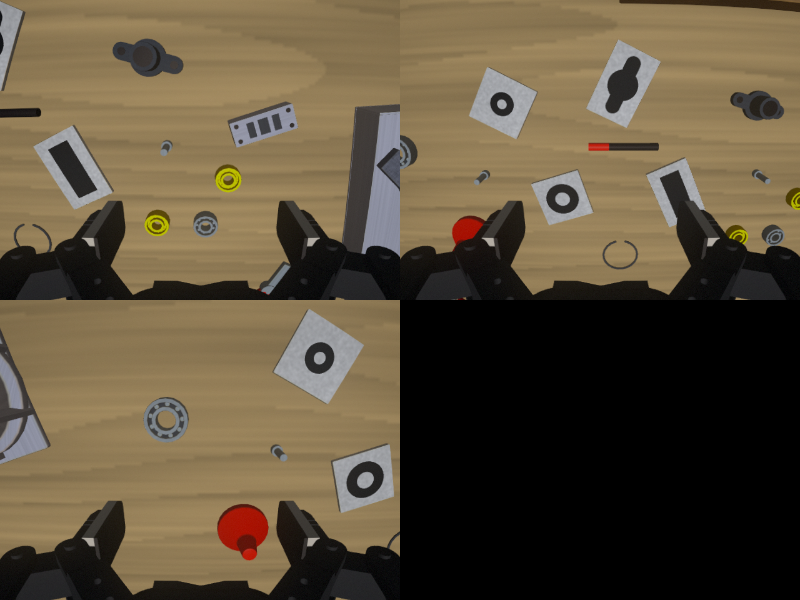

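The right view shows the flange, the block, the small bearing and the whole block outline. The middle view shows the other three outlines, and the left view shows the large bearing. I'll locate the parts from depth (top faces) and the outlines by darkness.

```bash
cat > loc.py <<'E'
from h import *
def cloud(name):
    pose,d=load(name); v,u=np.mgrid[0:480,0:640]
    c,rd=ray("wrist",np.c_[u.ravel(),v.ravel()],pose)
    P=c+rd*d.reshape(-1,1); P[d.ravel()==0]=9
    return P,pose
def part(name,xy,zlo,zhi,rad):
    P,_=cloud(name); near=np.hypot(*(P[:,:2]-xy).T)<rad
    Q=P[near&(P[:,2]>zlo)&(P[:,2]<zhi)]
    xy_mm=(Q[:,:2]*1000).astype(np.float32)
    c,rd=cv2.minEnclosingCircle(xy_mm); rect=cv2.minAreaRect(xy_mm)
    m=Q[:,:2].mean(0); w,V=np.linalg.eigh(np.cov(Q[:,:2].T)); 
    print(name,len(Q),"mean",(m*1e3).round(1),"z",np.median(Q[:,2]).round(4),"circ",np.round(c,1),round(rd,1),"rect",np.round(rect[0],1),np.round(rect[1],1),"ax",np.degrees(np.arctan2(V[1,1],V[0,1])).round(1)%180)
def outline(name,xy,rad,thr=75):
    pose,_=load(name); g=cv2.imread(f"pics/{name}.png").max(2)
    v,u=np.mgrid[0:480,0:640]; P=pix2w("wrist",np.c_[u.ravel(),v.ravel()],.008,pose)
    Q=P[(np.hypot(*(P[:,:2]-xy).T)<rad)&(g.ravel()<thr)][:,:2]
    rect=cv2.minAreaRect((Q*1000).astype(np.float32)); w,V=np.linalg.eigh(np.cov(Q.T))
    # area-weight (perspective) via rasterised centroid
    b=np.zeros((400,400),np.uint8); ij=((Q-xy)*2000+200).round().astype(int); b[ij[:,1],ij[:,0]]=1
    b=cv2.morphologyEx(b,cv2.MORPH_CLOSE,np.ones((5,5))); M=cv2.moments(b,True)
    cen=np.array([M["m10"],M["m01"]])/M["m00"]/2-100+np.array(xy)*1e3
    print(name,len(Q),"cen",cen.round(1),"rect",np.round(rect[0],1),np.round(rect[1],1),"ax",np.degrees(np.arctan2(V[1,1],V[0,1])).round(1)%180)
E
python3 - <<'E'
from loc import *
part("wL",(.561,.402),.016,.026,.06)
part("wR",(.387,-.308),.014,.024,.028)
part("wR",(.642,-.225),.037,.048,.06); part("wR",(.642,-.225),.006,.014,.06)
part("wR",(.554,-.386),.026,.036,.06)
outline("wB",(.474,.107),.042); outline("wL",(.474,.107),.042)
outline("wB",(.646,.202),.035); outline("wL",(.646,.202),.035)
outline("wB",(.676,.002),.056)
outline("wR",(.481,-.103),.056)
E
```

```text
wL 2309 mean [567.2 405.1] z 0.02 circ [566.6 405.4] 29.9 rect [566.4 404.9] [57.8 59.4] ax 137.7
wR 820 mean [ 390.7 -308.6] z 0.0179 circ [ 389.6 -309.5] 20.8 rect [ 389.8 -309. ] [39.6 38.9] ax 3.0999999999999943
wR 1680 mean [ 646.2 -229.9] z 0.0423 circ [ 646.5 -229.4] 18.2 rect [ 646.1 -229.4] [34.8 34.6] ax 135.2
wR 2505 mean [ 645.2 -233.1] z 0.0102 circ [ 646.1 -229.4] 49.2 rect [ 646.  -229.7] [93.7 49.4] ax 74.6
wR 4295 mean [ 556.7 -388.1] z 0.0304 circ [ 556.1 -387.8] 47.4 rect [ 555.7 -388.2] [37.  89.8] ax 108.6
wB 1444 cen [474.3 108.7] rect [474.5 108.8] [57.4 58.8] ax 98.5
wL 2041 cen [475.1 108.2] rect [474.9 108.4] [59.  58.3] ax 172.8
wB 892 cen [647.7 202.4] rect [647.6 202.4] [38.5 38. ] ax 70.0
wL 1481 cen [648.1 202.4] rect [648.  202.5] [39.1 38.3] ax 151.3
wB 2932 cen [676.9   2.6] rect [676.7   2.6] [48.5 91.9] ax 154.5
wR 2990 cen [ 482.8 -101.9] rect [ 482.7 -101.9] [89.4 35.9] ax 25.0
```

```bash
cat > pp.py <<'E'
from h import *
def pp(src,dst,yp,yd,tz,opn,up=.10,view=None):
    yp,yd=np.radians([yp,yd]); s=np.array([*src,0])/1e3; d=np.array([*dst,0])/1e3; z=np.array([0,0,1.])
    command_gripper(opn,60)
    r.reach(s+z*(tz+up),quat(yp)); r.move_straight(s+z*tz,speed=.12)
    command_gripper(0,60); st=r.read_state(); print("grip",st["grip_width"],st["grip_force"],st["eef_pos"])
    r.move_straight(s+z*(tz+up),speed=.2); r.reach(d+z*(tz+up),quat(yd))
    print("held",r.read_state()["grip_width"])
    r.move_straight(d+z*(tz+.012),speed=.2); h=r.move_straight(d+z*(tz+.0085),speed=.03,max_force=15)
    st=r.read_state(); print("place",h,st["eef_pos"],st["contact_force"])
    command_gripper(opn); r.move_straight(d+z*(tz+.1),speed=.2)
    print("t",r.read_state()["time_s"])
E
python3 - <<'E'
from pp import *
from loc import cloud
print(r.tip_extent)
P,_=cloud("wR"); d=np.hypot(*(P[:,:2]-(.6462,-.2296)).T); Q=P[(d<.06)&(d>.03)&(P[:,2]>.006)&(P[:,2]<.014)][:,:2]-(.6462,-.2296)
a=np.angle(np.mean(np.exp(2j*np.arctan2(Q[:,1],Q[:,0]))))/2; print("flange ax",np.degrees(a)%180)
pp((566.5,405.1),(474.7,108.5),60,60,.028,.08)
r.reach((.50,.17,.25),quat(0)); r.hold(.2); snap("v1")
E
python3 - <<'E'
from loc import *
part("v1",(.4747,.1085),.024,.034,.06)
E
```

```text
0.025
flange ax 74.67445721297754
grip 0.057073640981921164 63.740988448262215 [0.56729378 0.40564039 0.03002846]
held 0.056927182198777175
place True [0.47577372 0.10913545 0.03711816] [-0.21346514  0.43094205  6.09033246]
t 11.2167
v1 2305 mean [477.3 108.5] z 0.0279 circ [477.2 108.3] 30.0 rect [476.8 108.6] [58.6 59.1] ax 45.8
```

View pics/v1.png

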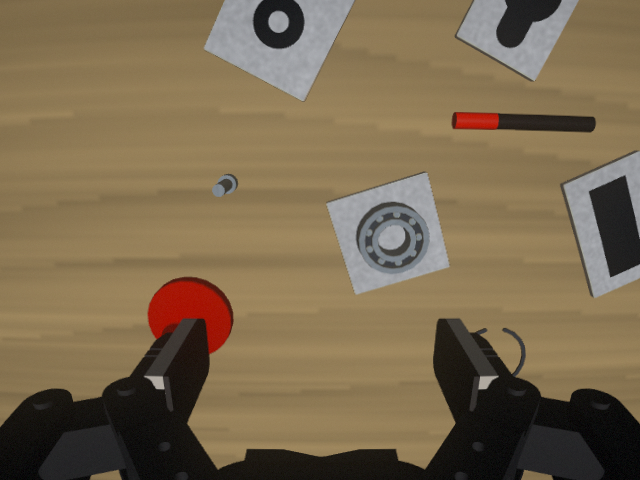

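The large bearing stands on its board with the funnel undisturbed. Board corners are about (327,203), (427,172), (450,267) and (356,294); I'll check the bearing's offset against them.

```bash
python3 - <<'E'
from loc import *
pose,_=load("v1"); c=pix2w("wrist",[(327,203),(427,172),(450,267),(356,294)],.008,pose); print((c*1e3).round(1),(c.mean(0)*1e3).round(1))
P,_=cloud("v1"); Q=P[(np.hypot(*(P[:,:2]-(.4747,.1085)).T)<.07)&(P[:,2]>.005)&(P[:,2]<.011)]
q=cv2.minAreaRect((Q[:,:2]*1000).astype(np.float32)); print(q)
print(r.read_state()["eef_pos"],r.read_state()["time_s"])
E
```

```text
[[504.  163.9   8. ]
 [531.   79.4   8. ]
 [445.5  52.    8. ]
 [419.2 136.7   8. ]] [474.9 108.    8. ]
((475.3060607910156, 108.73934936523438), (90.2833023071289, 90.60975646972656), 17.62677574157715)
[0.49985495 0.16976165 0.24943933] 12.5417
```

The bearing is about 2 mm off in x, because the arm hadn't settled before release. There's plenty of time, so I'll add a settle, regrasp and correct it, then do the small bearing.

```bash
sed -i 's/speed=.12)/speed=.12); r.hold(.4)/; s/speed=.2); h=/speed=.15); r.hold(.4); h=/; s/max_force=15)/max_force=15); r.hold(.3)/' pp.py
sed -i 's/def pp(src,dst,yp,yd,tz,opn,up=.10,view=None):/def pp(src,dst,yp,yd,tz,opn,up=.10,pz=0):/; s/s=np.array(\[\*src,0\])/s=np.array([*src,pz])/; s/d=np.array(\[\*dst,0\])/d=np.array([*dst,0.])/' pp.py
python3 - <<'E'
from pp import *
pp((477.0,108.4),(475.0,108.3),60,60,.027,.08,pz=8,up=.03)
pp((389.9,-309.1),(647.9,202.4),125,125,.027,.06)
r.reach((.60,.15,.27),quat(0)); r.hold(.3); snap("v2")
E
python3 - <<'E'
from loc import *
part("v2",(.475,.1085),.024,.034,.06)
part("v2",(.648,.2025),.022,.032,.05)
P,_=cloud("v2")
for b in [(.4747,.1085),(.648,.2025)]:
    Q=P[(np.hypot(*(P[:,:2]-b).T)<.07)&(P[:,2]>.005)&(P[:,2]<.011)]
    print(cv2.minAreaRect((Q[:,:2]*1000).astype(np.float32)))
E
```

```text
grip 0.05750586117092056 62.26736180484295 [0.47702634 0.10844796 0.03585766]
held 0.05706087611792616
place False [0.47552172 0.10834717 0.03592197] [ 0.51824045 -0.97622419  5.68107302]
t 17.7333
grip 0.037689247122948986 59.34255536645651 [ 0.38994393 -0.30912208  0.02756223]
held 0.037560282480442776
place False [0.64815547 0.20243165 0.03567947] [0.54191619 0.37640387 2.56940579]
t 26.9167
v2 1806 mean [477.1 107.5] z 0.0279 circ [476.  107.5] 30.6 rect [476.6 107.2] [60.2 59.4] ax 13.300000000000011
v2 1114 mean [647.9 202.6] z 0.0258 circ [647.9 202.9] 20.2 rect [647.6 202.7] [39.1 39.4] ax 116.9
((475.08990478515625, 108.83312225341797), (92.03359985351562, 90.41585540771484), 17.69594383239746)
((647.8699951171875, 202.5553436279297), (89.850830078125, 90.72708129882812), 62.60106658935547)
```

View pics/v2.png

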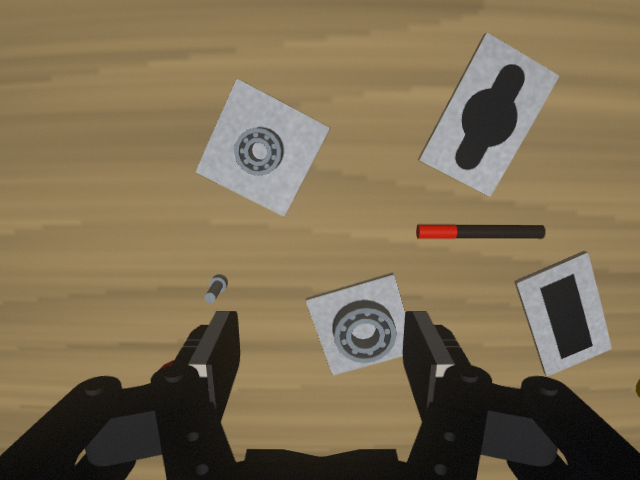

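Both bearings are centred on their boards to about 1 mm, so the flange and the block are next.

```bash
python3 - <<'E'
from pp import *
pp((646.3,-229.5),(676.9,2.6),40,40+154.5-74.7,.039,.06)
pp((556.0,-388.0),(482.8,-101.9),108.6,25.0,.030,.06)
r.reach((.62,-.05,.28),quat(0)); r.hold(.3); snap("v3")
E
python3 - <<'E'
from loc import *
part("v3",(.677,.0026),.044,.058,.06); part("v3",(.677,.0026),.014,.022,.06)
part("v3",(.4828,-.1019),.033,.044,.06)
P,_=cloud("v3")
for b in [(.677,.003),(.4828,-.1019)]:
    Q=P[(np.hypot(*(P[:,:2]-b).T)<.08)&(P[:,2]>.005)&(P[:,2]<.011)]
    print(cv2.minAreaRect((Q[:,:2]*1000).astype(np.float32)))
im,_=optics.get_image("top"); cv2.imwrite("pics/t2.png",cv2.resize(im[140:340,140:400,::-1],None,fx=3,fy=3,interpolation=cv2.INTER_CUBIC))
E
```

```text
grip 0.03430174337936055 60.42063295841217 [ 0.64636481 -0.22956541  0.03936628]
held 0.03414668489000212
place False [0.67680684 0.0026444  0.04737261] [ 0.60962014  0.23361623 -3.73238912]
t 36.85
grip 0.03489756284335118 62.05868124961853 [ 0.55614616 -0.38808694  0.03026545]
held 0.03480006828577014
place False [ 0.48275905 -0.10188572  0.03845672] [-0.86391789  0.07363774 -2.59893132]
t 45.2333
v3 1582 mean [677.8   1.4] z 0.0504 circ [677.7   1.8] 18.0 rect [677.6   1.5] [35.4 35.1] ax 87.3
v3 2447 mean [679.8  -1.3] z 0.0182 circ [677.1   1.6] 48.8 rect [677.4   1.9] [50.2 92.4] ax 155.8
v3 3160 mean [ 487.2 -101.2] z 0.0385 circ [ 484.4 -102.2] 48.2 rect [ 484.3 -102.3] [92.3 36.5] ax 24.900000000000006
((676.7631225585938, 2.8570098876953125), (75.79410552978516, 120.6233139038086), 64.40538024902344)
((483.6645812988281, -101.81178283691406), (120.96060180664062, 76.49280548095703), 24.978302001953125)
```

View pics/v3.png

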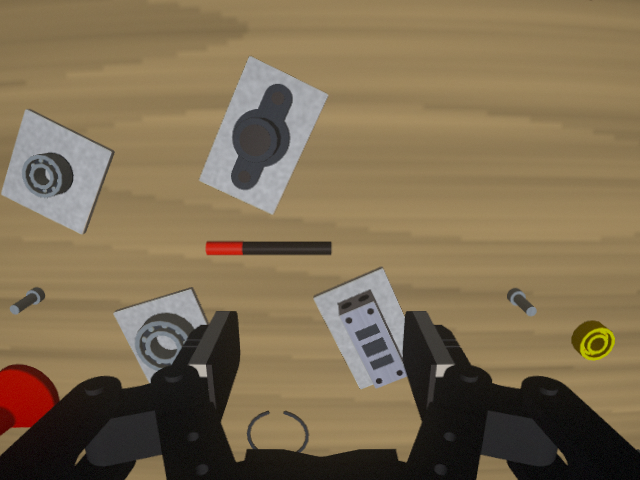

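View pics/t2.png

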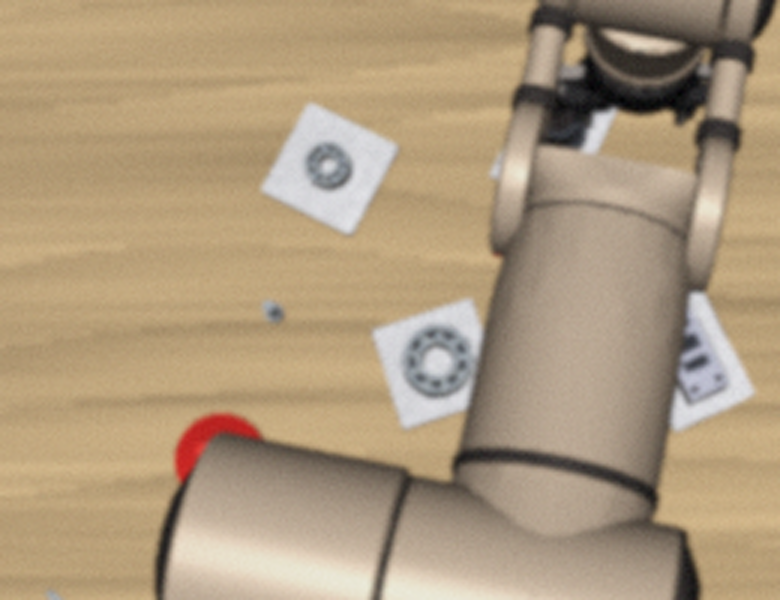

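All four parts are within about 1.5 mm and 1° of their outlines. The arm is clear of everything and the funnel is still standing, so I'm handing in.

```bash
python3 -c "
from workcell import r
print(r.finish_job())"
```

```text
the job is handed in; nothing more can be done
None
```

The job is handed in after about 47 s on the robot's clock: both bearings, the flange and the valve block each lie on their own outline, within about 1.5 mm and 1° as measured from the wrist camera, and the funnel is still standing.

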